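# Fetch the trim saw blade from behind the setup tray's clutter

### The job

Take the spray can, the glass jar and the wooden step gauge off the plywood tray and stand all three upright on the black rubber mat, so that the little saw blade they crowd in is free. Then move the blade to the sharpening fixture, hub down over its pin until it rests flat on the base, and only after that stand the can, the jar and the gauge back on the tray, each where it stood at the start. Tip nothing over, and leave the wrench and the bench brush where they lie.

Things in the scene. Friction and masses are not known exactly. Their poses are not given: they have to be found in the camera images.
- can: White and bare-metal spray can, upright, loose, about 250 g. Straight round body 52 mm in diameter up to 118 mm, then a dome and a grey cap 36 mm in diameter; 150 mm tall in all. Origin: centre of its underside; z up. Starts on one of the tray's three cork spots.
- jar: Amber glass jar with paper label and metal lid, upright, loose, about 300 g. Body 60 mm in diameter up to 83 mm, lid 54 mm in diameter; 105 mm tall in all. Origin: centre of its underside; z up. Starts on one of the tray's three cork spots.
- gauge: Light wooden blade-height gauge: square post 46 x 46 mm, straight up to 99 mm, then two steps that rise towards its own +x side to 115 mm; upright, loose, about 170 g. Origin: centre of its underside; z up, x and y square to its sides. Starts on one of the tray's three cork spots; how it is turned at the end does not matter.
- blade: Small toothed steel saw blade, 85 mm across, 3 mm thick, on a dark steel hub, lying flat, loose, about 200 g. The hub is a tube 36 mm in diameter, 38 mm tall, with a 24 mm bore right through; the plate is 4 to 7 mm above the hub's underside, the hub is gripped above it. Origin: centre of the hub's underside; z up. Starts over the tray's origin, between the standing things.
- tray: Fixed plywood tray, floor top 6 mm and rim 12 mm over the table. Origin: on the table under the blade's place; it reaches 140 mm to its -x, 95 mm to +x, 120 mm to either side in y. Three round cork spots, 68 mm across, at (-75, 0), (0, 75), (0, -75) mm in its x, y are the standing places (things within 3 mm of them); which thing stands on which varies.
- mat: Fixed black rubber mat, 300 mm along its x by 150 mm along its y, 4 mm thick. Origin: centre of its underside, on the table. It lies to the left or to the right of the tray, the fixture on the other side.
- fixture: Fixed sharpening fixture: aluminium base 120 x 120 mm, 14 mm thick, with an upright 10 mm steel pin in its middle, tapered, its tip 42 mm over the table, and two blue 14 mm blocks, tops 28 mm over the table, on its +x corners (51 mm from the middle in x and y). Origin: on the table under the pin; z up. When seated, the blade's origin is 14 mm over the table.
- wrench: Steel wrench about 150 mm long lying flat on the bench behind the mat or the fixture, loose. A bystander: leave it alone. Origin: at the wrench, on its underside; x along it.
- brush: Small wooden bench brush block with grey bristles up, 70 x 45 x 40 mm, loose, on the bench behind the mat or the fixture. A bystander: leave it alone. Origin: centre of its underside.
Things that resemble listed ones, but are neither listed nor needed, are in the scene too. Leave any pink look-alike of the blade alone. Leave any blue look-alike of the can alone.

How it is judged:
On the way, in this order (a step that is already met when the one before it is completed fails the run):
1. the can, the jar and the gauge all stand released and upright on the rubber mat, each with its centre over the mat, the blade still at its place (within 30 mm) (x of can in the frame of mat between -0.15 and 0.15 m and y of can in the frame of mat between -0.075 and 0.075 m and z of can in the frame of mat between -0.002 and 0.01 m and linear speed of each of can, jar, gauge below 0.03 m/s and angle between each of can, jar, gauge's own z axis and vertical below 0.12 rad and contact force between each of can, jar, gauge and the fingers below 0.1 N and x of jar in the frame of mat between -0.15 and 0.15 m and y of jar in the frame of mat between -0.075 and 0.075 m and z of jar in the frame of mat between -0.002 and 0.01 m and x of gauge in the frame of mat between -0.15 and 0.15 m and y of gauge in the frame of mat between -0.075 and 0.075 m and z of gauge in the frame of mat between -0.002 and 0.01 m and distance of blade from where it was at the start of the episode below 0.03 m), for 0.2 s.
2. the blade sits released and flat on the fixture over its pin while the can, the jar and the gauge still stand on the mat (horizontal distance between blade and fixture below 0.01 m and z of blade in the frame of fixture between 0.01 and 0.019 m and linear speed of blade below 0.03 m/s and angle between blade's own z axis and vertical below 0.12 rad and contact force between blade and the fingers below 0.1 N and x of can in the frame of mat between -0.15 and 0.15 m and y of can in the frame of mat between -0.075 and 0.075 m and z of can in the frame of mat between -0.002 and 0.01 m and x of jar in the frame of mat between -0.15 and 0.15 m and y of jar in the frame of mat between -0.075 and 0.075 m and z of jar in the frame of mat between -0.002 and 0.01 m and x of gauge in the frame of mat between -0.15 and 0.15 m and y of gauge in the frame of mat between -0.075 and 0.075 m and z of gauge in the frame of mat between -0.002 and 0.01 m), for 0.2 s.
At the end, for the whole second after the job is handed in: The blade lies flat on the fixture base with the pin in its bore (within 10 mm of the pin's axis, underside no more than 5 mm over the base); the can, the jar and the gauge each stand upright (within 0.12 rad) within 15 mm of where they stood at the start; all is released and at rest (horizontal distance between blade and fixture below 0.01 m and z of blade in the frame of fixture between 0.01 and 0.019 m and linear speed of each of blade, can, jar, gauge below 0.03 m/s and angle between each of blade, can, jar, gauge's own z axis and vertical below 0.12 rad and distance of each of can, jar, gauge from where it was at the start of the episode below 0.015 m); the robot touches nothing.
It fails at once if the can, the jar, the gauge or the blade is tipped over (beyond 0.7 rad) (angle between any of can, jar, gauge, blade's own z axis and vertical above 0.7 rad).
It fails at once if the wrench or the brush is pushed more than 30 mm from where it lay (distance of any of wrench, brush from where it was at the start of the episode above 0.03 m).
It also fails if it takes over 144 s, if anything falls off the work surface, if the arm or the gripper's body presses on something with over 40 N, if the wrist force passes 120 N, or if a joint passes its speed limit or range.

### The arm

A 6-joint arm with a two-finger parallel gripper is mounted at the origin on the work surface. World frame = base frame: x ahead of the robot, y to its left, z up, the work surface at z = 0. Lengths are in m, angles in rad, forces in N, time in s.
With the tool pointing down it reaches from about 0.275 to 0.825 m from the base axis. Payload 4.9 kg.
Tool frame: the origin (TCP) lies between the finger pads; the fingertips stand 17 mm ahead of it and the grasp point (between the pads) lies 2 mm behind it; y points along the fingers, x is the direction in which the jaws open and shut, and the axes are right-handed (so a half turn about y gives the same grasp; the last joint's range is limited). The gripper opens to 85 mm and grips with 20 to 120 N. Pads are 22 mm wide; open, the fingers measure 114 mm over their backs; the gripper's body (76 mm by 85 mm) begins 54 mm behind the grasp point. The pads swing forward as they close: fully open they stand 13 mm farther back than shut.
Start: joints at [-1.437, 0.326, -0.193, 1.052, 0, 1.437], TCP at [0.146, -0.53, 0.248] pointing down, gripper open.
Joint ranges: [-2.65, 2.65], [-0.97, 1.79], [-1.3, 1.35], [-1.93, 2.1], [-1.47, 1.37], [-3.14, 3.14]. Speed limits (rad/s): [2.57, 2.57, 3.14, 3.14, 3.14, 3.14].

### API

Orientations are given as a rotation vector (axis times angle).
In Python, from plant import robot gives the robot as it stands. The module is installed in compiled form; this text tells all that it offers.
- The arm moves only by the tool step_arm, never from a script. Its argument "series" is a list of rows, each a list of 7 numbers: the shift along the tool's x, y, z in m, then the turn, a rotation vector about the tool's x, y, z in units of 6 degrees (1.0 is 6 degrees), then the opening, from 0 (shut) to 1 (fully open). In form: [[x, y, z, ax, ay, az, hand], ...]. A call has 1 to 20 rows; each row is the pose to reach, as a shift and turn from the pose commanded when the call began, along the tool's axes at that moment; what a row does not reach only later rows make up. A row lasts 1/12 s, in which the tool goes at most 41.7 mm and 7.16 degrees, less where a joint would pass 70% of its speed; a pose out of reach is approached as far as the arm can. A call with a gripper value outside its range is refused whole. The fingers move at their own pace and stop on an object; the grip force is fixed at half the most. Time passes only in rows, so rows that repeat a pose let the fingers close. It gives the time, the measured TCP pose, the force and the opening at its end, in the units of the state.
- robot.state(): the state, without advancing time (a new reading comes with each control period).
- robot.read_camera(name): name is "scene" or "top" or "wrist"; returns a dict with "color" (480x640x3 uint8, blue, green, red), "camera_matrix" (3x3 intrinsics, pixels), "xyz" and "rotation" of the camera in the world. Camera axes: x right, y down, z forward; pixel columns grow to the right and rows downward; lengths in m; the calibration is good to about 2 mm. A picture is of the moment at which its call begins. There is no depth.
- robot.job_done(): hands the job in, once; it reports no verdict.
The state is a dict: "t": time; "qpos": joint angles; "joint_vel": joint speeds; "tau": joint torques, N m; "ee_pos": TCP position; "tcp_rot": TCP orientation; "wrist_force": force on the tool from outside, world axes, zero at the start; "moment": the same for the moment, N m; "opening": finger opening in m.
Only numpy, scipy, OpenCV 4.12 (cv2) and the standard library are available. Lean on these libraries where they do the work, as an engineer would, in place of code of your own. Each camera call takes 0.05 s, during which the arm holds its last target. There are 200 camera calls.

## Working session

There is one attempt and no reset: what is moved stays moved. The work goes in short steps, Python scripts to look and compute and a tool call to move; the robot and the scene stay as the last step left them, time stands still between calls to the robot, and variables do not carry over. Pictures are saved under pics/ and viewed, about 12 in all and at most 16, crops included, and the job is handed in when it is done.

Besides the shell and the picture viewer there is one more tool, called after "Emit:" as a command line: name --pt "numbers of a row" for each row, then --argument value for the rest. step_arm: Moves the arm, as the interface text tells. Its arguments: {"type":"object","properties":{"series":{"type":"array"}},"required":["series"]}

```bash
mkdir -p pics
cat > h.py <<'E'
import numpy as np, cv2
from plant import robot
from scipy.spatial.transform import Rotation as R
def Rm(r):
    r=np.array(r); return r if r.shape==(3,3) else (R.from_rotvec(r).as_matrix() if r.size==3 else R.from_quat(r).as_matrix())
def cam(n,save=None):
    c=robot.read_camera(n)
    if save: cv2.imwrite('pics/'+save,c['color'])
    return c
def px2w(c,u,v,z):
    d=Rm(c['rotation'])@np.linalg.solve(c['camera_matrix'],[u,v,1.]); p=np.array(c['xyz'])
    return p+d*(z-p[2])/d[2]
def w2px(c,P):
    q=np.array(c['camera_matrix'])@(Rm(c['rotation']).T@(np.array(P,float)-c['xyz'])); return q[:2]/q[2]
E
python3 - <<'E'
from h import *
for n in('top','scene'):
    c=cam(n,n+'0.png'); print(n,c['camera_matrix'],c['xyz'],c['rotation'])
print(robot.state())
E
```

```text
top [[440.32317515   0.         325.73300375]
 [  0.         440.32317515 228.77192597]
 [  0.           0.           1.        ]] [ 0.52891296 -0.00105794  0.92678104] [-2.14431056  2.20595494 -0.09473012]
scene [[600.93394426   0.         317.15229769]
 [  0.         600.93394426 237.98460351]
 [  0.           0.           1.        ]] [1.10085886 0.8336286  1.00423095] [-0.71436266 -2.63979806  1.10319253]
{'t': 0.1, 'qpos': array([-1.43718426e+00,  3.26843875e-01, -1.93478942e-01,  1.05197187e+00,
       -3.21934844e-05,  1.43659473e+00]), 'joint_vel': array([ 0.00098516, -0.0010066 ,  0.00329581, -0.0017443 , -0.00083196,
       -0.0003178 ]), 'tau': array([-8.12639701e-05, -4.44241083e+01,  2.63037425e+01,  7.92569452e-03,
       -2.06159716e-04,  2.39483377e-06]), 'ee_pos': array([ 0.14547965, -0.52991263,  0.24759607]), 'tcp_rot': array([-1.32299684,  1.01042374, -1.00862244]), 'wrist_force': array([ 0.18979944, -0.35182027, -0.19914952]), 'moment': array([ 0.00861257, -0.01949391, -0.03323384]), 'opening': 0.08530010290966866}
```

```bash
python3 -c "
from h import *
print(Rm(robot.state()['tcp_rot']).round(3))"
```

```text
[[ 0.265 -0.     0.964]
 [-0.964  0.001  0.265]
 [-0.001 -1.     0.   ]]
```

View pics/top0.png

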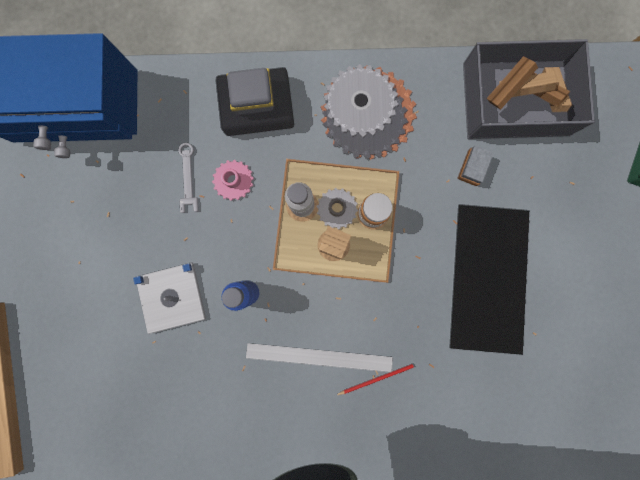

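View pics/scene0.png

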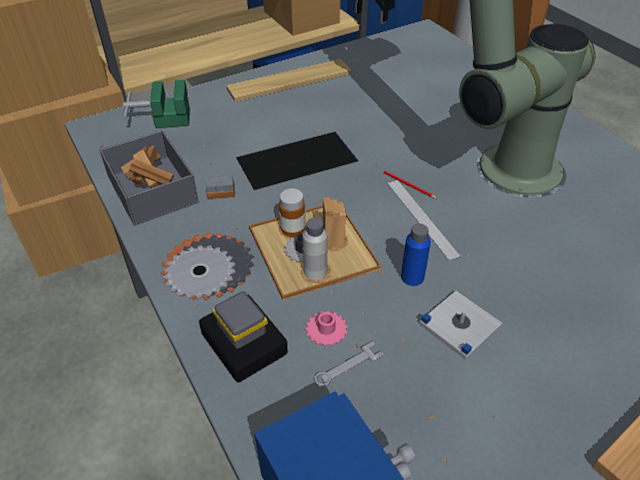

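Run:
```python
import cv2,numpy as np
i=cv2.imread('pics/top0.png')
a=cv2.resize(i[150:290,265:405],(560,560),interpolation=cv2.INTER_CUBIC)
b=cv2.resize(i[255:340,125:210],(240,240),interpolation=cv2.INTER_CUBIC)
m=cv2.resize(i[200:360,440:540],(200,320),interpolation=cv2.INTER_CUBIC)
o=np.zeros((560,800,3),np.uint8);o[:,:560]=a;o[:240,560:]=b;o[240:,560:760]=m;cv2.imwrite('pics/crop1.png',o)
```

```text
(no output)
```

View pics/crop1.png

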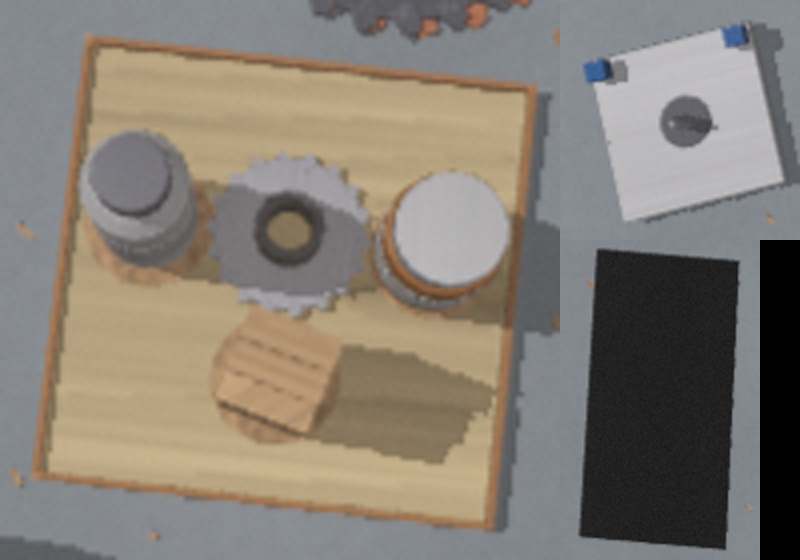

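Run:
```python
from h import *
c=cam('top')
g=lambda x,y:(265+x/4-.4,150+y/4-.4)
T=[px2w(c,*g(*p),.012)[:2] for p in[(88,38),(535,88),(492,528),(37,475)]]
print('tray',np.round(T,4))
TL,TR,BR,BL=T
xa=(TL-BL)+(TR-BR); xa=xa/np.linalg.norm(xa); ya=(TL-TR)+(BL-BR); ya/=np.linalg.norm(ya)
yaw=np.arctan2(xa[1]-0,xa[0]); yaw2=np.arctan2(-ya[0],ya[1]); y=(yaw+yaw2)/2
print('size',np.linalg.norm(TL-BL),np.linalg.norm(TL-TR),np.degrees([yaw,yaw2]))
X=np.array([np.cos(y),np.sin(y)]);Y=np.array([-X[1],X[0]])
o=np.mean(T,0)+X*.0225
print('tray o',o,'spots -x,+y,-y',o-.075*X,o+.075*Y,o-.075*Y)
for n,p,z in[('cantop',(130,173),.156),('jartop',(451,229),.111),('hub',(289,229),.044),('gaugemid',(288,352),.116)]: print(n,px2w(c,*g(*p),z))
for a,b in[((257,312),(342,345)),((218,402),(305,432)),((257,312),(218,402)),((342,345),(305,432))]:
    d=px2w(c,*g(*b),.105)-px2w(c,*g(*a),.105); print('gauge edge',np.degrees(np.arctan2(d[1],d[0])),np.linalg.norm(d))
f=lambda x,y:(125+(x-560)/2.824-.3,255+y/2.824-.3)
F=[px2w(c,*f(*p),.014)[:2] for p in[(752,24),(785,182),(625,220)]]
print('fix mid',(F[0]+F[2])/2,np.linalg.norm(F[0]-F[1]),np.linalg.norm(F[1]-F[2]),'ring',px2w(c,*f(686,121),.014)); d=F[0]-F[1];print(np.degrees(np.arctan2(d[1],d[0])))
m=lambda x,y:(440+(x-560)/2-.25,200+(y-240)/2-.25)
M=[px2w(c,*m(*p),.004)[:2] for p in[(597,250),(739,262),(726,548),(580,536)]]
print('mat',np.round(M,4),np.mean(M,0)); d=M[0]-M[3]+M[1]-M[2];print(np.degrees(np.arctan2(d[1],d[0])),np.linalg.norm(d)/2,np.linalg.norm(M[0]-M[1]))
print(robot.state()['t'])
```

```text
tray [[ 0.7605  0.0778]
 [ 0.7268 -0.1573]
 [ 0.4972 -0.1253]
 [ 0.531   0.1089]]
size 0.23154946904347395 0.23749753166373283 [-7.8246653  -8.18521559]
tray o [ 0.65115272 -0.02710562] spots -x,+y,-y [ 0.57688351 -0.01666124] [0.6615971  0.04716358] [ 0.64070833 -0.10137483]
cantop [0.66265027 0.04804212 0.156     ]
jartop [ 0.63972231 -0.09834061  0.111     ]
hub [ 0.65116387 -0.0245185   0.044     ]
gaugemid [ 0.58401757 -0.02040219  0.116     ]
gauge edge -112.93290824136835 0.04266058202626748
gauge edge -110.63257771385625 0.042872901024725074
gauge edge 155.00940582043688 0.04591730093452735
gauge edge 155.15963434979102 0.04419136598388054
fix mid [0.47702805 0.32233628] 0.11724501930424502 0.11820170664641125 ring [0.47733068 0.32446985 0.014     ]
11.684349484595586
mat [[ 0.6538 -0.282 ]
 [ 0.6368 -0.4309]
 [ 0.3423 -0.3972]
 [ 0.3585 -0.2484]] [ 0.49786812 -0.33962528]
-6.513325806609869 0.2968299519040273 0.14981349857819226
0.15
```

```bash
cat >> h.py <<'E'
def go(x,y,z,yaw=None):
    s=robot.state(); A=Rm(s['tcp_rot']); d=A.T@(np.array([x,y,z])-s['ee_pos'])
    t=''
    if yaw is not None:
        # desired: tool x at yaw, y down
        c,n=np.cos(np.radians(yaw)),np.sin(np.radians(yaw))
        best=None
        for k in(1,-1):
            D=np.array([[k*c,0,-k*n],[k*n,0,k*c],[0,-1,0]]).astype(float); D[:,2]=np.cross(D[:,0],D[:,1])
            rv=R.from_matrix(A.T@D).as_rotvec()
            t+=' turn %s'%np.round(np.degrees(rv)/6,2)
    print('shift',d.round(4),t,'| yaw %.1f'%np.degrees(np.arctan2(A[1,0],A[0,0])),'q6 %.2f'%s['qpos'][5],'t %.1f'%s['t'])
E
python3 -c "
from h import *
go(.640,-.100,.25,-8)"
```

```text
shift [-0.2838 -0.0018  0.5907]  turn [-1.000e-02 -1.111e+01 -1.000e-02] turn [ 1.000e-02  1.889e+01 -1.000e-02] | yaw -74.7 q6 1.44 t 0.1
```

Emit:
step_arm --pt "-0.03 0 0.06 0 -1 0 1" --pt "-0.07 0 0.14 0 -3 0 1" --pt "-0.14 0 0.29 0 -6 0 1" --pt "-0.284 -0.002 0.591 0 -11.1 0 1" --pt "-0.284 -0.002 0.591 0 -11.1 0 1" --pt "-0.284 -0.002 0.591 0 -11.1 0 1" --pt "-0.284 -0.002 0.591 0 -11.1 0 1" --pt "-0.284 -0.002 0.591 0 -11.1 0 1" --pt "-0.284 -0.002 0.591 0 -11.1 0 1" --pt "-0.284 -0.002 0.591 0 -11.1 0 1" --pt "-0.284 -0.002 0.591 0 -11.1 0 1" --pt "-0.284 -0.002 0.591 0 -11.1 0 1" --pt "-0.284 -0.002 0.591 0 -11.1 0 1" --pt "-0.284 -0.002 0.591 0 -11.1 0 1" --pt "-0.284 -0.002 0.591 0 -11.1 0 1" --pt "-0.284 -0.002 0.591 0 -11.1 0 1" --pt "-0.284 -0.002 0.591 0 -11.1 0 1" --pt "-0.284 -0.002 0.591 0 -11.1 0 1"

```text
t: 1.65
ee_pos: [0.6408, -0.0987, 0.2492]
tcp_rot: [-1.568, 0.109, -0.107]
wrist_force: [0.3, -0.4, -0.2]
opening: 0.0852
```

```bash
python3 -c "
from h import *
c=cam('wrist','w1.png');print(c['xyz'],Rm(c['rotation']).round(2).tolist())
for n,P in dict(jar=(.640,-.1,.111),hub=(.651,-.026,.044),can=(.6625,.0478,.156),g=(.577,-.017,.1),tip=(.64,-.1,.06)).items(): print(n,w2px(c,P).round())
go(.640,-.1,.069,-8)"
```

```text
[ 0.65171017 -0.02302433  0.37475476] [[0.99, -0.13, -0.04], [-0.14, -0.94, -0.3], [-0.0, 0.3, -0.95]]
jar [323. 231.]
hub [324. 127.]
can [326. -21.]
g [222. 130.]
tip [323. 215.]
shift [ 0.0004  0.1804 -0.0002]  turn [ 0.    0.   -0.02] turn [ -0.03 -30.    -0.  ] | yaw -8.0 q6 1.44 t 1.7
```

View pics/w1.png

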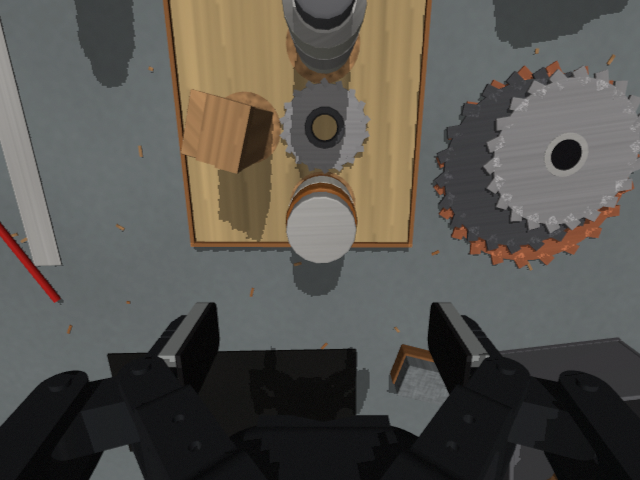

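Emit:
step_arm --pt "0 0.03 0 0 0 0 1" --pt "0 0.065 0 0 0 0 1" --pt "0 0.1 0 0 0 0 1" --pt "0 0.13 0 0 0 0 1" --pt "0 0.155 0 0 0 0 1" --pt "0 0.172 0 0 0 0 1" --pt "0 0.18 0 0 0 0 1" --pt "0 0.18 0 0 0 0 1" --pt "0 0.18 0 0 0 0 0.6" --pt "0 0.18 0 0 0 0 0.3" --pt "0 0.18 0 0 0 0 0" --pt "0 0.18 0 0 0 0 0" --pt "0 0.18 0 0 0 0 0" --pt "0 0.18 0 0 0 0 0" --pt "0 0.178 0 0 0 0 0" --pt "0 0.17 0 0 0 0 0" --pt "0 0.15 0 0 0 0 0" --pt "0 0.12 0 0 0 0 0" --pt "0 0.12 0 0 0 0 0"

```text
t: 3.28
ee_pos: [0.6436, -0.1008, 0.1362]
tcp_rot: [-1.569, 0.104, -0.117]
wrist_force: [1.7, -0.6, -0.7]
opening: 0.0589
```

```bash
python3 -c "
from h import *
print(robot.state()['wrist_force'])
go(.640,-.1,.069,-8)
go(.498,-.340,.130,-8)"
```

```text
[ 1.73800044 -0.64213846 -0.74926153]
shift [-0.0042  0.0672  0.0004]  turn [ 0.01 -0.01  0.08] turn [-1.200e-01  2.999e+01  1.000e-02] | yaw -8.0 q6 1.44 t 3.3
shift [-0.1107  0.0055 -0.2572]  turn [ 0.01 -0.01  0.08] turn [-1.200e-01  2.999e+01  1.000e-02] | yaw -8.0 q6 1.44 t 3.3
```

Emit:
step_arm --pt "-0.01 0 -0.024 0 0 0 0" --pt "-0.024 0.0 -0.055 0 0 0 0" --pt "-0.037 0.0 -0.085 0 0 0 0" --pt "-0.05 0.0 -0.115 0 0 0 0" --pt "-0.063 0.0 -0.145 0 0 0 0" --pt "-0.076 0.0 -0.175 0 0 0 0" --pt "-0.089 0.0 -0.205 0 0 0 0" --pt "-0.1 0.0 -0.232 0 0 0 0" --pt "-0.107 0.0 -0.25 0 0 0 0" --pt "-0.111 0 -0.257 0 0 0 0" --pt "-0.111 0 -0.257 0 0 0 0" --pt "-0.111 0 -0.257 0 0 0 0" --pt "-0.111 0 -0.257 0 0 0 0" --pt "-0.111 0 -0.257 0 0 0 0"

```text
t: 4.45
ee_pos: [0.4951, -0.3377, 0.1302]
tcp_rot: [-1.568, 0.109, -0.109]
wrist_force: [0.2, 0.5, -2.4]
opening: 0.0585
```

```bash
python3 -c "
from h import *
c=cam('wrist','w2.png')
go(.498,-.340,.067,-8);print(robot.state()['wrist_force'])"
```

```text
shift [ 0.0032  0.0632 -0.0018]  turn [-0.    0.01 -0.  ] turn [-0.000e+00 -2.999e+01  1.000e-02] | yaw -7.9 q6 0.99 t 4.5
[ 0.27951195  0.05864843 -1.97346076]
```

View pics/w2.png

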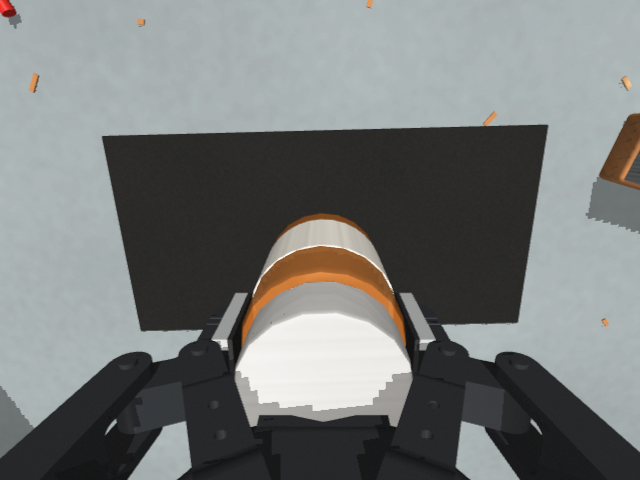

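Emit:
step_arm --pt "0.003 0.02 0 0 0 0 0" --pt "0.003 0.04 0 0 0 0 0" --pt "0.003 0.052 0 0 0 0 0" --pt "0.003 0.058 0 0 0 0 0" --pt "0.003 0.06 0 0 0 0 0" --pt "0.003 0.061 0 0 0 0 0" --pt "0.003 0.062 0 0 0 0 0" --pt "0.003 0.062 0 0 0 0 0" --pt "0.003 0.062 0 0 0 0 0"

```text
t: 5.25
ee_pos: [0.4969, -0.3378, 0.0706]
tcp_rot: [-1.567, 0.11, -0.108]
wrist_force: [-6.1, 7.1, 14.4]
opening: 0.0587
```

Emit:
step_arm --pt "0 -0.001 0 0 0 0 0" --pt "0 -0.002 0 0 0 0 0" --pt "0 -0.002 0 0 0 0 0" --pt "0 -0.002 0 0 0 0 0.8" --pt "0 -0.002 0 0 0 0 1" --pt "0 -0.002 0 0 0 0 1" --pt "0 -0.002 0 0 0 0 1" --pt "0 -0.002 0 0 0 0 1" --pt "0 -0.02 0 0 0 0 1" --pt "0 -0.05 0 0 0 0 1" --pt "0 -0.085 0 0 0 0 1" --pt "0 -0.12 0 0 0 0 1" --pt "0 -0.15 0 0 0 0 1" --pt "0 -0.15 0 0 0 0 1" --pt "0 -0.15 0 0 0 0 1"

```text
t: 6.5
ee_pos: [0.4985, -0.3405, 0.2206]
tcp_rot: [-1.571, 0.107, -0.114]
wrist_force: [0.1, 0.3, -0.4]
opening: 0.0852
```

```bash
python3 -c "
from h import *
go(.577,-.017,.22,-23.4)"
```

```text
shift [ 3.230e-02 -2.000e-04  3.313e-01]  turn [0.02 2.56 0.04] turn [  0.06 -27.44  -0.03] | yaw -8.1 q6 0.99 t 6.5
```

Emit:
step_arm --pt "0.002 0 0.02 0 0.3 0 1" --pt "0.005 0 0.055 0 0.6 0 1" --pt "0.009 0 0.095 0 1 0 1" --pt "0.013 0 0.135 0 1.5 0 1" --pt "0.017 0 0.175 0 2 0 1" --pt "0.021 0 0.215 0 2.5 0 1" --pt "0.025 0 0.255 0 2.56 0 1" --pt "0.029 0 0.29 0 2.56 0 1" --pt "0.032 0 0.318 0 2.56 0 1" --pt "0.0323 0 0.331 0 2.56 0 1" --pt "0.0323 0 0.331 0 2.56 0 1" --pt "0.0323 0 0.331 0 2.56 0 1" --pt "0.0323 0 0.331 0 2.56 0 1"

```text
t: 7.58
ee_pos: [0.5751, -0.0174, 0.2175]
tcp_rot: [-1.548, 0.323, -0.32]
wrist_force: [0.0, -1.0, -0.9]
opening: 0.0853
```

```bash
python3 -c "
from h import *
c=cam('wrist','w3.png')
go(.577,-.017,.086,-23.4)
print(w2px(c,(.577,-.017,.105)))"
```

```text
shift [0.0014 0.1317 0.0014]  turn [ 0.01 -0.02 -0.01] turn [1.000e-02 2.998e+01 1.000e-02] | yaw -23.5 q6 1.82 t 7.6
[325.51685226 237.59276409]
```

View pics/w3.png

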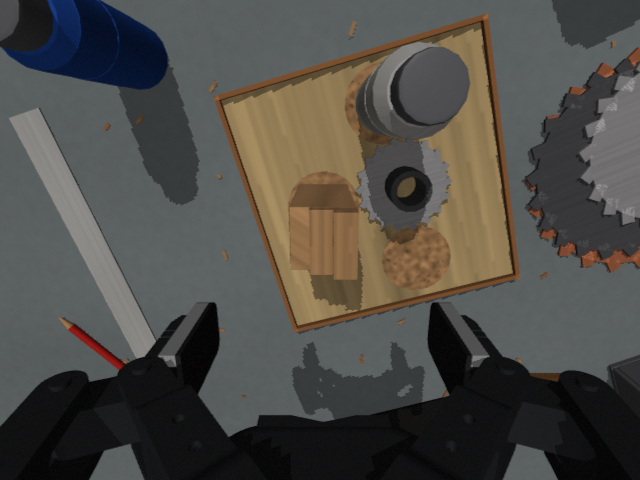

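Emit:
step_arm --pt "0.0014 0.025 0.001 0 0 0 1" --pt "0.0014 0.055 0.001 0 0 0 1" --pt "0.0014 0.085 0.001 0 0 0 1" --pt "0.0014 0.11 0.001 0 0 0 1" --pt "0.0014 0.125 0.001 0 0 0 1" --pt "0.0014 0.132 0.001 0 0 0 1" --pt "0.0014 0.132 0.001 0 0 0 1" --pt "0.0014 0.132 0.001 0 0 0 0.6" --pt "0.0014 0.132 0.001 0 0 0 0.3" --pt "0.0014 0.132 0.001 0 0 0 0" --pt "0.0014 0.132 0.001 0 0 0 0" --pt "0.0014 0.132 0.001 0 0 0 0" --pt "0.0014 0.132 0.001 0 0 0 0" --pt "0.0014 0.132 0.001 0 0 0 0" --pt "0.0014 0.12 0.001 0 0 0 0" --pt "0.0014 0.1 0.001 0 0 0 0" --pt "0.0014 0.082 0.001 0 0 0 0" --pt "0.0014 0.082 0.001 0 0 0 0" --pt "0.0014 0.082 0.001 0 0 0 0"

```text
t: 9.22
ee_pos: [0.5783, -0.0159, 0.1371]
tcp_rot: [-1.547, 0.318, -0.323]
wrist_force: [-1.2, 0.3, -2.0]
opening: 0.0459
```

```bash
python3 -c "
from h import *
go(.396,-.328,.136,-8)"
```

```text
shift [-0.0434  0.0008 -0.3588]  turn [-0.   -2.57  0.03] turn [-0.04 27.43 -0.  ] | yaw -23.4 q6 1.82 t 9.2
```

Emit:
step_arm --pt "-0.002 0 -0.02 0 -0.3 0 0" --pt "-0.006 0 -0.05 0 -0.7 0 0" --pt "-0.01 0 -0.085 0 -1.1 0 0" --pt "-0.014 0 -0.12 0 -1.5 0 0" --pt "-0.019 0 -0.155 0 -2 0 0" --pt "-0.023 0 -0.19 0 -2.5 0 0" --pt "-0.027 0 -0.225 0 -2.57 0 0" --pt "-0.031 0 -0.26 0 -2.57 0 0" --pt "-0.036 0 -0.295 0 -2.57 0 0" --pt "-0.04 0 -0.327 0 -2.57 0 0" --pt "-0.042 0 -0.35 0 -2.57 0 0" --pt "-0.0434 0 -0.359 0 -2.57 0 0" --pt "-0.0434 0 -0.359 0 -2.57 0 0" --pt "-0.0434 0 -0.359 0 -2.57 0 0" --pt "-0.0434 0.02 -0.359 0 -2.57 0 0" --pt "-0.0434 0.04 -0.359 0 -2.57 0 0" --pt "-0.0434 0.042 -0.359 0 -2.57 0 0" --pt "-0.0434 0.042 -0.359 0 -2.57 0 0" --pt "-0.0434 0.042 -0.359 0 -2.57 0 0"

```text
t: 10.8
ee_pos: [0.3955, -0.3271, 0.0946]
tcp_rot: [-1.568, 0.108, -0.108]
wrist_force: [0.2, -0.5, -1.1]
opening: 0.0455
```

Emit:
step_arm --pt "0 0.003 0 0 0 0 0" --pt "0 0.005 0 0 0 0 0" --pt "0 0.006 0 0 0 0 0" --pt "0 0.007 0 0 0 0 0" --pt "0 0.0075 0 0 0 0 0" --pt "0 0.0075 0 0 0 0 0"

```text
t: 11.3
ee_pos: [0.3949, -0.3281, 0.0868]
tcp_rot: [-1.568, 0.11, -0.11]
wrist_force: [-0.5, 0.7, -0.9]
opening: 0.0454
```

Emit:
step_arm --pt "0 0.001 0 0 0 0 0" --pt "0 0.0015 0 0 0 0 0" --pt "0 0.0025 0 0 0 0 0" --pt "0 0.0025 0 0 0 0 0"

```text
t: 11.63
ee_pos: [0.395, -0.3284, 0.0857]
tcp_rot: [-1.569, 0.109, -0.11]
wrist_force: [-3.2, 1.7, 12.2]
opening: 0.0457
```

Contact at about 85.7 mm. Ease off, release, lift and head for the can.

Emit:
step_arm --pt "0 -0.001 0 0 0 0 0" --pt "0 -0.001 0 0 0 0 0" --pt "0 -0.001 0 0 0 0 0.8" --pt "0 -0.001 0 0 0 0 1" --pt "0 -0.001 0 0 0 0 1" --pt "0 -0.001 0 0 0 0 1" --pt "0 -0.001 0 0 0 0 1" --pt "0 -0.001 0 0 0 0 1" --pt "0 -0.02 0 0 0 0 1" --pt "0 -0.055 0 0 0 0 1" --pt "0 -0.09 0 0 0 0 1" --pt "0 -0.125 0 0 0 0 1" --pt "0 -0.155 0 0 0 0 1" --pt "0 -0.165 0 0 0 0 1" --pt "0 -0.165 0 0 0 0 1" --pt "0 -0.165 0 0 0 0 1"

```text
t: 12.97
ee_pos: [0.3949, -0.328, 0.2488]
tcp_rot: [-1.568, 0.109, -0.11]
wrist_force: [0.4, 0.3, 0.1]
opening: 0.0854
```

```bash
python3 -c "
from h import *
go(.662,.048,.25,-8)"
```

```text
shift [ 0.2122 -0.0012  0.4095]  turn [0. 0. 0.] turn [  0. -30.  -0.] | yaw -8.0 q6 0.87 t 13.0
```

Emit:
step_arm --pt "0.012 0 0.022 0 0 0 1" --pt "0.029 0 0.055 0 0 0 1" --pt "0.047 0 0.09 0 0 0 1" --pt "0.065 0 0.125 0 0 0 1" --pt "0.083 0 0.16 0 0 0 1" --pt "0.101 0 0.195 0 0 0 1" --pt "0.119 0 0.23 0 0 0 1" --pt "0.137 0 0.265 0 0 0 1" --pt "0.155 0 0.3 0 0 0 1" --pt "0.173 0 0.335 0 0 0 1" --pt "0.19 0 0.367 0 0 0 1" --pt "0.204 0 0.394 0 0 0 1" --pt "0.212 0 0.4095 0 0 0 1" --pt "0.212 0 0.4095 0 0 0 1" --pt "0.212 0 0.4095 0 0 0 1" --pt "0.212 0 0.4095 0 0 0 1"

```text
t: 14.3
ee_pos: [0.6606, 0.0475, 0.247]
tcp_rot: [-1.569, 0.113, -0.107]
wrist_force: [-0.1, -0.4, 0.9]
opening: 0.0852
```

```bash
python3 -c "
from h import *
go(.662,.048,.114,-8)"
```

```text
shift [0.0019 0.133  0.0008]  turn [ 0.01 -0.   -0.04] turn [6.e-02 3.e+01 1.e-02] | yaw -8.0 q6 1.67 t 14.3
```

Emit:
step_arm --pt "0.001 0.025 0 0 0 0 1" --pt "0.001 0.055 0 0 0 0 1" --pt "0.001 0.085 0 0 0 0 1" --pt "0.001 0.11 0 0 0 0 1" --pt "0.001 0.125 0 0 0 0 1" --pt "0.001 0.133 0 0 0 0 1" --pt "0.001 0.133 0 0 0 0 1" --pt "0.001 0.133 0 0 0 0 0.6" --pt "0.001 0.133 0 0 0 0 0.3" --pt "0.001 0.133 0 0 0 0 0" --pt "0.001 0.133 0 0 0 0 0" --pt "0.001 0.133 0 0 0 0 0" --pt "0.001 0.133 0 0 0 0 0" --pt "0.001 0.133 0 0 0 0 0" --pt "0.001 0.12 0 0 0 0 0" --pt "0.001 0.095 0 0 0 0 0" --pt "0.001 0.068 0 0 0 0 0" --pt "0.001 0.063 0 0 0 0 0" --pt "0.001 0.063 0 0 0 0 0" --pt "0.001 0.063 0 0 0 0 0"

```text
t: 15.97
ee_pos: [0.6627, 0.0478, 0.1859]
tcp_rot: [-1.568, 0.109, -0.11]
wrist_force: [0.7, -0.0, -2.7]
opening: 0.0502
```

```bash
python3 -c "
from h import *
print(robot.state()['wrist_force'])
go(.600,-.352,.184,-8)"
```

```text
[ 0.74421367 -0.04051605 -2.71574265]
shift [-0.0065  0.0019 -0.4047]  turn [0. 0. 0.] turn [  0. -30.  -0.] | yaw -8.0 q6 1.67 t 16.0
```

Emit:
step_arm --pt "0 0 -0.02 0 0 0 0" --pt "-0.001 0 -0.05 0 0 0 0" --pt "-0.001 0 -0.085 0 0 0 0" --pt "-0.002 0 -0.12 0 0 0 0" --pt "-0.003 0 -0.155 0 0 0 0" --pt "-0.003 0 -0.19 0 0 0 0" --pt "-0.004 0 -0.225 0 0 0 0" --pt "-0.004 0 -0.26 0 0 0 0" --pt "-0.005 0 -0.295 0 0 0 0" --pt "-0.005 0 -0.33 0 0 0 0" --pt "-0.006 0 -0.365 0 0 0 0" --pt "-0.006 0 -0.39 0 0 0 0" --pt "-0.0065 0 -0.4047 0 0 0 0" --pt "-0.0065 0 -0.4047 0 0 0 0" --pt "-0.0065 0 -0.4047 0 0 0 0" --pt "-0.0065 0.02 -0.4047 0 0 0 0" --pt "-0.0065 0.045 -0.4047 0 0 0 0" --pt "-0.0065 0.06 -0.4047 0 0 0 0" --pt "-0.0065 0.0635 -0.4047 0 0 0 0" --pt "-0.0065 0.0635 -0.4047 0 0 0 0"

```text
t: 17.63
ee_pos: [0.5994, -0.3495, 0.1208]
tcp_rot: [-1.565, 0.111, -0.105]
wrist_force: [-0.7, 0.5, -1.7]
opening: 0.0503
```

Emit:
step_arm --pt "0 0.002 0 0 0 0 0" --pt "0 0.004 0 0 0 0 0" --pt "0 0.005 0 0 0 0 0" --pt "0 0.006 0 0 0 0 0" --pt "0 0.006 0 0 0 0 0"

```text
t: 18.05
ee_pos: [0.6003, -0.3522, 0.1173]
tcp_rot: [-1.568, 0.109, -0.11]
wrist_force: [0.7, 0.2, -2.3]
opening: 0.05
```

Emit:
step_arm --pt "0 0.001 0 0 0 0 0" --pt "0 0.0015 0 0 0 0 0" --pt "0 0.002 0 0 0 0 0" --pt "0 0.002 0 0 0 0 0"

```text
t: 18.38
ee_pos: [0.6003, -0.3526, 0.1165]
tcp_rot: [-1.569, 0.109, -0.111]
wrist_force: [-3.0, 1.6, 6.7]
opening: 0.0503
```

Emit:
step_arm --pt "0 -0.0005 0 0 0 0 0" --pt "0 -0.0005 0 0 0 0 0.8" --pt "0 -0.0005 0 0 0 0 1" --pt "0 -0.0005 0 0 0 0 1" --pt "0 -0.0005 0 0 0 0 1" --pt "0 -0.0005 0 0 0 0 1" --pt "0 -0.0005 0 0 0 0 1" --pt "0 -0.02 0 0 0 0 1" --pt "0 -0.05 0 0 0 0 1" --pt "0 -0.085 0 0 0 0 1" --pt "0 -0.115 0 0 0 0 1" --pt "0 -0.125 0 0 0 0 1" --pt "0 -0.125 0 0 0 0 1" --pt "0 -0.125 0 0 0 0 1"

```text
t: 19.55
ee_pos: [0.6002, -0.3521, 0.2396]
tcp_rot: [-1.568, 0.109, -0.11]
wrist_force: [-0.1, -0.1, 0.0]
opening: 0.0856
```

```bash
python3 -c "
from h import *
go(.651,-.0255,.18,-8)
cam('scene','s2.png')"
```

```text
shift [0.0049 0.0595 0.3305]  turn [0. 0. 0.] turn [ 1.e-02 -3.e+01 -0.e+00] | yaw -8.0 q6 1.07 t 19.6
```

View pics/s2.png

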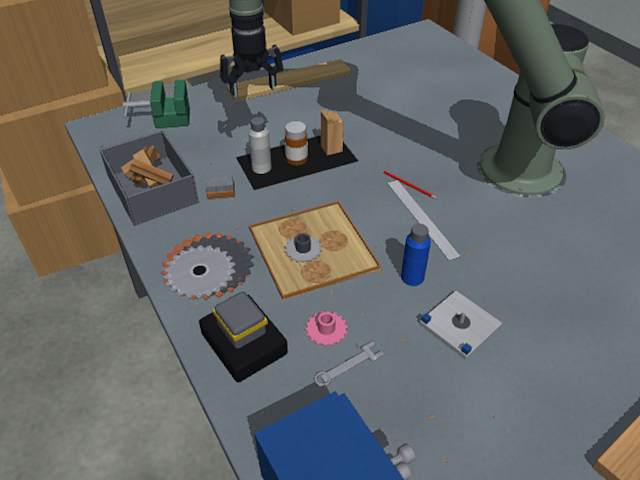

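Emit:
step_arm --pt "0 0 0.02 0 0 0 1" --pt "0.001 0 0.055 0 0 0 1" --pt "0.001 0 0.09 0 0 0 1" --pt "0.002 0 0.125 0 0 0 1" --pt "0.002 0 0.16 0 0 0 1" --pt "0.003 0 0.195 0 0 0 1" --pt "0.003 0.01 0.23 0 0 0 1" --pt "0.004 0.025 0.265 0 0 0 1" --pt "0.004 0.04 0.295 0 0 0 1" --pt "0.005 0.055 0.32 0 0 0 1" --pt "0.005 0.0595 0.3305 0 0 0 1" --pt "0.005 0.0595 0.3305 0 0 0 1" --pt "0.005 0.0595 0.3305 0 0 0 1" --pt "0.005 0.0595 0.3305 0 0 0 1"

```text
t: 20.77
ee_pos: [0.6511, -0.027, 0.1804]
tcp_rot: [-1.569, 0.111, -0.111]
wrist_force: [0.7, 0.9, 0.4]
opening: 0.0856
```

```bash
python3 -c "
from h import *
c=cam('wrist','w4.png')
p=w2px(c,(.651,-.0255,.044));print(p,c['xyz'])
go(.651,-.0255,.034,-8)
"
```

```text
[322.82822544 227.55664901] [0.66208436 0.04872432 0.30598076]
shift [-0.0007  0.1469  0.0018]  turn [ 0.01 -0.02  0.01] turn [-1.000e-02  2.998e+01  1.000e-02] | yaw -8.1 q6 1.56 t 20.8
```

View pics/w4.png

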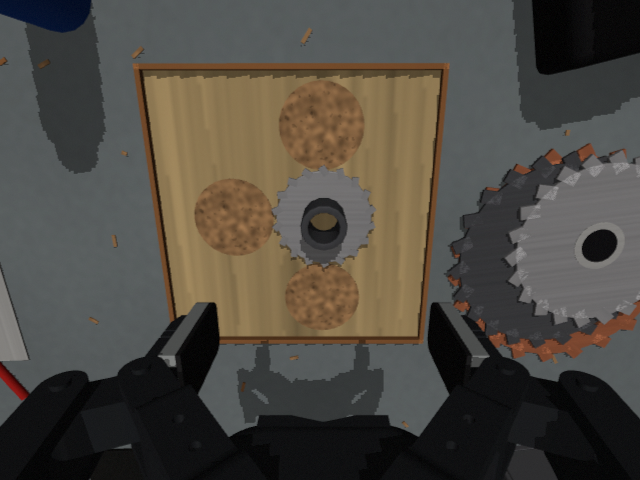

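Run:
```python
from h import *
i=cv2.imread('pics/w4.png')
cv2.imwrite('pics/crop2.png',cv2.resize(i[160:275,265:385],(720,690)[0:1]+(690,),interpolation=cv2.INTER_CUBIC)[:600])
c=cam('wrist')
for n,p,z in[('c+y',(321.5,125),.006),('c-x',(234,217),.006),('c-y',(322,296),.006),('hub',(324.5,219),.044),('plate',(324,217),.013)]: print(n,px2w(c,*p,z).round(4))
```

```text
c+y [0.6607 0.0474 0.006 ]
c-x [ 0.5757 -0.0166  0.006 ]
c-y [ 0.6397 -0.1014  0.006 ]
hub [ 0.6535 -0.0195  0.044 ]
plate [ 0.6523 -0.0257  0.013 ]
```

View pics/crop2.png

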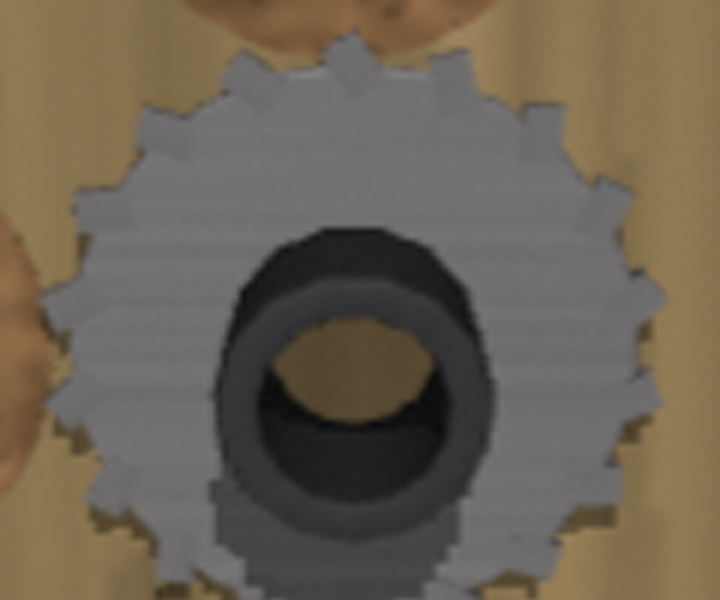

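Emit:
step_arm --pt "0 0.025 0.002 0 0 0 1" --pt "0 0.055 0.002 0 0 0 1" --pt "0 0.085 0.002 0 0 0 1" --pt "0 0.115 0.002 0 0 0 1" --pt "0 0.135 0.002 0 0 0 1" --pt "0 0.147 0.002 0 0 0 1" --pt "0 0.147 0.002 0 0 0 1" --pt "0 0.147 0.002 0 0 0 0.6" --pt "0 0.147 0.002 0 0 0 0.3" --pt "0 0.147 0.002 0 0 0 0" --pt "0 0.147 0.002 0 0 0 0" --pt "0 0.147 0.002 0 0 0 0" --pt "0 0.147 0.002 0 0 0 0" --pt "0 0.147 0.002 0 0 0 0" --pt "0 0.147 0.002 0 0 0 0" --pt "0 0.147 0.002 0 0 0 0"

```text
t: 22.2
ee_pos: [0.6526, -0.0237, 0.0351]
tcp_rot: [-1.568, 0.107, -0.112]
wrist_force: [-0.4, 0.3, 5.6]
opening: 0.0338
```

```bash
python3 -c "
from h import *
go(.477,.3235,.2,-8)"
```

```text
shift [-0.2217 -0.1656  0.3194]  turn [0.   0.   0.03] turn [  0.05 -30.    -0.  ] | yaw -8.0 q6 1.56 t 22.2
```

Emit:
step_arm --pt "0 -0.015 0 0 0 0 0" --pt "0 -0.04 0 0 0 0 0" --pt "0 -0.075 0 0 0 0 0" --pt "-0.005 -0.11 0.01 0 0 0 0" --pt "-0.02 -0.135 0.03 0 0 0 0" --pt "-0.04 -0.155 0.055 0 0 0 0" --pt "-0.06 -0.166 0.085 0 0 0 0" --pt "-0.08 -0.166 0.115 0 0 0 0" --pt "-0.1 -0.166 0.145 0 0 0 0" --pt "-0.12 -0.166 0.173 0 0 0 0" --pt "-0.14 -0.166 0.202 0 0 0 0" --pt "-0.16 -0.166 0.231 0 0 0 0" --pt "-0.18 -0.166 0.259 0 0 0 0" --pt "-0.2 -0.166 0.288 0 0 0 0" --pt "-0.215 -0.166 0.31 0 0 0 0" --pt "-0.222 -0.166 0.319 0 0 0 0" --pt "-0.222 -0.166 0.319 0 0 0 0" --pt "-0.222 -0.166 0.319 0 0 0 0" --pt "-0.222 -0.166 0.319 0 0 0 0" --pt "-0.222 -0.166 0.319 0 0 0 0"

```text
t: 23.87
ee_pos: [0.4766, 0.3221, 0.1993]
tcp_rot: [-1.568, 0.111, -0.111]
wrist_force: [0.7, 0.4, -2.8]
opening: 0.0332
```

```bash
python3 -c "
from h import *
c=cam('wrist','w5.png')
print('hubtop',w2px(c,robot.state()['ee_pos']+[0,0,.01]),'fix',w2px(c,(.477,.3235,.014)),w2px(c,(.477,.3235,.042)))
go(.477,.3235,.1,-8);print(robot.state()['ee_pos'],robot.state()['wrist_force'])
"
```

```text
hubtop [322.96660987 340.58940923] fix [323.57310686 212.36393021] [323.57691908 220.49264292]
shift [0.0002 0.0993 0.0015]  turn [ 0.   -0.02  0.  ] turn [-0.000e+00  2.998e+01  1.000e-02] | yaw -8.1 q6 2.18 t 23.9
[0.4765502  0.32208281 0.1992505 ] [ 0.22377356  0.11846334 -2.03251716]
```

View pics/w5.png

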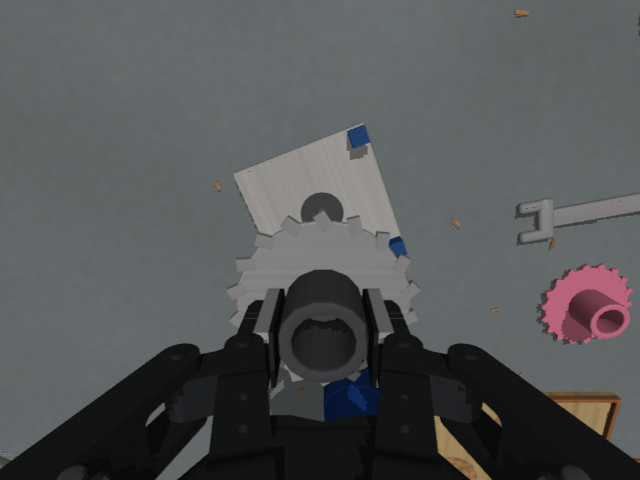

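```bash
python3 -c "
from h import *
c=cam('top')
print(px2w(c,233,296,.15),px2w(c,250,292,.02))
go(.476,.3240,.1,-8);go(.476,.3240,.050,-8)"
```

```text
[0.48457237 0.16456788 0.15      ] [0.48427078 0.15748129 0.02      ]
shift [-0.0008  0.0993  0.0018]  turn [ 0.   -0.02  0.  ] turn [-0.   29.98  0.  ] | yaw -8.1 q6 2.18 t 24.0
shift [-0.0008  0.1493  0.0018]  turn [ 0.   -0.02  0.  ] turn [-0.   29.98  0.  ] | yaw -8.1 q6 2.18 t 24.0
```

Emit:
step_arm --pt "-0.001 0.02 0.002 0 0 0 0" --pt "-0.001 0.05 0.002 0 0 0 0" --pt "-0.001 0.08 0.002 0 0 0 0" --pt "-0.001 0.1 0.002 0 0 0 0" --pt "-0.001 0.115 0.002 0 0 0 0" --pt "-0.001 0.125 0.002 0 0 0 0" --pt "-0.001 0.135 0.002 0 0 0 0" --pt "-0.001 0.143 0.002 0 0 0 0" --pt "-0.001 0.149 0.002 0 0 0 0" --pt "-0.001 0.151 0.002 0 0 0 0" --pt "-0.001 0.152 0.002 0 0 0 0" --pt "-0.001 0.152 0.002 0 0 0 0"

```text
t: 24.97
ee_pos: [0.4754, 0.3256, 0.0476]
tcp_rot: [-1.568, 0.109, -0.11]
wrist_force: [-0.2, -0.1, -2.3]
opening: 0.0331
```

Emit:
step_arm --pt "0 0.001 0 0 0 0 0" --pt "0 0.002 0 0 0 0 0" --pt "0 0.003 0 0 0 0 0" --pt "0 0.003 0 0 0 0 0"

```text
t: 25.3
ee_pos: [0.4752, 0.3254, 0.0443]
tcp_rot: [-1.568, 0.109, -0.11]
wrist_force: [0.1, -1.1, -2.0]
opening: 0.0334
```

Emit:
step_arm --pt "0 0.0005 0 0 0 0 0" --pt "0 0.001 0 0 0 0 0" --pt "0 0.0015 0 0 0 0 0" --pt "0 0.0015 0 0 0 0 0"

```text
t: 25.63
ee_pos: [0.4752, 0.3255, 0.0431]
tcp_rot: [-1.568, 0.109, -0.11]
wrist_force: [-0.3, -1.1, 1.4]
opening: 0.0336
```

Resting on the base. Release and lift.

Emit:
step_arm --pt "0 0 0 0 0 0 0.7" --pt "0 0 0 0 0 0 1" --pt "0 0 0 0 0 0 1" --pt "0 0 0 0 0 0 1" --pt "0 0 0 0 0 0 1" --pt "0 0 0 0 0 0 1" --pt "0 0 0 0 0 0 1" --pt "0 -0.02 0 0 0 0 1" --pt "0 -0.05 0 0 0 0 1" --pt "0 -0.085 0 0 0 0 1" --pt "0 -0.12 0 0 0 0 1" --pt "0 -0.155 0 0 0 0 1" --pt "0 -0.185 0 0 0 0 1" --pt "0 -0.2 0 0 0 0 1" --pt "0 -0.2 0 0 0 0 1" --pt "0 -0.2 0 0 0 0 1"

```text
t: 26.97
ee_pos: [0.4755, 0.3256, 0.2434]
tcp_rot: [-1.567, 0.108, -0.111]
wrist_force: [-0.4, 0.6, -0.2]
opening: 0.0853
```

```bash
python3 -c "
from h import *
c=cam('wrist','w6.png')
print('exp',w2px(c,(.4758,.3237,.052)),'gripperhub',w2px(c,(.4752,.3255,.052)))
t=cam('top','t6.png')
go(.600,-.352,.243,-8)
i=np.hstack([cv2.resize(c['color'][120:320,220:420],(400,400)),cv2.resize(t['color'][190:370,430:540],(244,400))]);cv2.imwrite('pics/m6.png',i)
"
```

```text
exp [323.57028562 214.69366707] gripperhub [322.63349134 212.86095417]
shift [ 0.2186 -0.0012 -0.6529]  turn [ 0.01  0.   -0.02] turn [-3.e-02 -3.e+01 -2.e-02] | yaw -8.0 q6 2.18 t 27.1
```

View pics/m6.png

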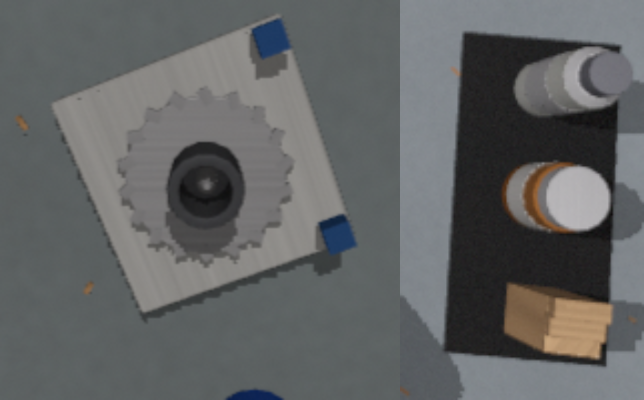

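Emit:
step_arm --pt "0.007 0 -0.02 0 0 0 1" --pt "0.018 0 -0.055 0 0 0 1" --pt "0.031 0 -0.093 0 0 0 1" --pt "0.044 0 -0.131 0 0 0 1" --pt "0.057 0 -0.169 0 0 0 1" --pt "0.069 0 -0.207 0 0 0 1" --pt "0.082 0 -0.245 0 0 0 1" --pt "0.095 0 -0.283 0 0 0 1" --pt "0.107 0 -0.321 0 0 0 1" --pt "0.12 0 -0.359 0 0 0 1" --pt "0.133 0 -0.397 0 0 0 1" --pt "0.146 0 -0.435 0 0 0 1" --pt "0.158 0 -0.473 0 0 0 1" --pt "0.171 0 -0.511 0 0 0 1" --pt "0.184 0 -0.549 0 0 0 1" --pt "0.197 0 -0.587 0 0 0 1" --pt "0.209 0 -0.625 0 0 0 1" --pt "0.217 0 -0.647 0 0 0 1" --pt "0.2186 0 -0.653 0 0 0 1" --pt "0.2186 0 -0.653 0 0 0 1"

```text
t: 28.73
ee_pos: [0.5997, -0.3532, 0.2397]
tcp_rot: [-1.566, 0.114, -0.109]
wrist_force: [-0.1, 0.5, -1.2]
opening: 0.0854
```

```bash
python3 -c "
from h import *
go(.6003,-.3526,.1155,-8)"
```

```text
shift [0.0009 0.1242 0.0004]  turn [-0.02 -0.03 -0.03] turn [ 0.05 29.97 -0.03] | yaw -8.2 q6 1.07 t 28.7
```

Emit:
step_arm --pt "0 0.02 0 0 0 0 1" --pt "0 0.05 0 0 0 0 1" --pt "0 0.08 0 0 0 0 1" --pt "0 0.105 0 0 0 0 1" --pt "0 0.12 0 0 0 0 1" --pt "0 0.1235 0 0 0 0 1" --pt "0 0.1235 0 0 0 0 1" --pt "0 0.1235 0 0 0 0 0.6" --pt "0 0.1235 0 0 0 0 0.3" --pt "0 0.1235 0 0 0 0 0" --pt "0 0.1235 0 0 0 0 0" --pt "0 0.1235 0 0 0 0 0" --pt "0 0.1235 0 0 0 0 0" --pt "0 0.1235 0 0 0 0 0" --pt "0 0.115 0 0 0 0 0" --pt "0 0.09 0 0 0 0 0" --pt "0 0.065 0 0 0 0 0" --pt "0 0.055 0 0 0 0 0" --pt "0 0.055 0 0 0 0 0" --pt "0 0.055 0 0 0 0 0"

```text
t: 30.4
ee_pos: [0.601, -0.3518, 0.188]
tcp_rot: [-1.568, 0.109, -0.11]
wrist_force: [-0.8, -0.2, -3.0]
opening: 0.0498
```

```bash
python3 -c "
from h import *
go(.662,.0475,.184,-8)"
```

```text
shift [0.0049 0.0038 0.4039]  turn [0.   0.   0.01] turn [ 1.e-02 -3.e+01 -1.e-02] | yaw -8.0 q6 1.07 t 30.4
```

Emit:
step_arm --pt "0 0 0.02 0 0 0 0" --pt "0.001 0 0.05 0 0 0 0" --pt "0.001 0 0.085 0 0 0 0" --pt "0.002 0 0.12 0 0 0 0" --pt "0.002 0 0.155 0 0 0 0" --pt "0.003 0 0.19 0 0 0 0" --pt "0.003 0 0.225 0 0 0 0" --pt "0.003 0 0.26 0 0 0 0" --pt "0.004 0 0.295 0 0 0 0" --pt "0.004 0 0.33 0 0 0 0" --pt "0.005 0 0.365 0 0 0 0" --pt "0.005 0 0.39 0 0 0 0" --pt "0.005 0 0.404 0 0 0 0" --pt "0.005 0 0.404 0 0 0 0" --pt "0.005 0 0.404 0 0 0 0" --pt "0.005 0.02 0.404 0 0 0 0" --pt "0.005 0.045 0.404 0 0 0 0" --pt "0.005 0.062 0.404 0 0 0 0" --pt "0.005 0.066 0.404 0 0 0 0" --pt "0.005 0.066 0.404 0 0 0 0"

```text
t: 32.07
ee_pos: [0.661, 0.0457, 0.1216]
tcp_rot: [-1.568, 0.113, -0.11]
wrist_force: [-0.1, -0.5, -1.3]
opening: 0.0498
```

Emit:
step_arm --pt "0 0 0 0 0 0 0" --pt "0 0.001 0 0 0 0 0" --pt "0 0.002 0 0 0 0 0" --pt "0 0.002 0 0 0 0 0" --pt "0 0.002 0 0 0 0 0"

```text
t: 32.48
ee_pos: [0.6615, 0.0464, 0.1214]
tcp_rot: [-1.569, 0.111, -0.111]
wrist_force: [-5.3, 0.3, 10.3]
opening: 0.05
```

Emit:
step_arm --pt "0 -0.001 0 0 0 0 0" --pt "0 -0.001 0 0 0 0 0" --pt "0 -0.001 0 0 0 0 0.8" --pt "0 -0.001 0 0 0 0 1" --pt "0 -0.001 0 0 0 0 1" --pt "0 -0.001 0 0 0 0 1" --pt "0 -0.001 0 0 0 0 1" --pt "0 -0.001 0 0 0 0 1" --pt "0 -0.02 0 0 0 0 1" --pt "0 -0.055 0 0 0 0 1" --pt "0 -0.09 0 0 0 0 1" --pt "0 -0.115 0 0 0 0 1" --pt "0 -0.12 0 0 0 0 1" --pt "0 -0.12 0 0 0 0 1" --pt "0 -0.12 0 0 0 0 1"

```text
t: 33.73
ee_pos: [0.6617, 0.0478, 0.2392]
tcp_rot: [-1.568, 0.11, -0.109]
wrist_force: [0.6, -0.1, -0.8]
opening: 0.0855
```

```bash
python3 -c "
from h import *
go(.395,-.3284,.235,-8)"
```

```text
shift [-0.2118  0.0043 -0.4096]  turn [ 0.  0. -0.] turn [-1.e-02 -3.e+01 -0.e+00] | yaw -8.0 q6 1.67 t 33.7
```

Now the gauge.

Emit:
step_arm --pt "-0.012 0 -0.022 0 0 0 1" --pt "-0.029 0 -0.055 0 0 0 1" --pt "-0.047 0 -0.09 0 0 0 1" --pt "-0.065 0 -0.125 0 0 0 1" --pt "-0.083 0 -0.16 0 0 0 1" --pt "-0.101 0 -0.195 0 0 0 1" --pt "-0.119 0 -0.23 0 0 0 1" --pt "-0.137 0 -0.265 0 0 0 1" --pt "-0.155 0 -0.3 0 0 0 1" --pt "-0.173 0 -0.335 0 0 0 1" --pt "-0.19 0 -0.367 0 0 0 1" --pt "-0.204 0 -0.394 0 0 0 1" --pt "-0.212 0 -0.4096 0 0 0 1" --pt "-0.212 0 -0.4096 0 0 0 1" --pt "-0.212 0 -0.4096 0 0 0 1" --pt "-0.212 0 -0.4096 0 0 0 1"

```text
t: 35.07
ee_pos: [0.3947, -0.3273, 0.2385]
tcp_rot: [-1.566, 0.111, -0.108]
wrist_force: [0.2, 1.0, 0.7]
opening: 0.0854
```

```bash
python3 -c "
from h import *
go(.395,-.3284,.0855,-8)"
```

```text
shift [ 0.0007  0.153  -0.0014]  turn [-0.02  0.   -0.02] turn [ -0.03 -30.     0.03] | yaw -8.0 q6 0.87 t 35.1
```

Emit:
step_arm --pt "0 0.025 -0.001 0 0 0 1" --pt "0 0.055 -0.001 0 0 0 1" --pt "0 0.085 -0.001 0 0 0 1" --pt "0 0.12 -0.001 0 0 0 1" --pt "0 0.143 -0.001 0 0 0 1" --pt "0 0.153 -0.001 0 0 0 1" --pt "0 0.153 -0.001 0 0 0 1" --pt "0 0.153 -0.001 0 0 0 0.6" --pt "0 0.153 -0.001 0 0 0 0.3" --pt "0 0.153 -0.001 0 0 0 0" --pt "0 0.153 -0.001 0 0 0 0" --pt "0 0.153 -0.001 0 0 0 0" --pt "0 0.153 -0.001 0 0 0 0" --pt "0 0.153 -0.001 0 0 0 0" --pt "0 0.14 -0.001 0 0 0 0" --pt "0 0.115 -0.001 0 0 0 0" --pt "0 0.1 -0.001 0 0 0 0" --pt "0 0.1 -0.001 0 0 0 0" --pt "0 0.1 -0.001 0 0 0 0"

```text
t: 36.65
ee_pos: [0.3954, -0.3301, 0.1407]
tcp_rot: [-1.57, 0.108, -0.111]
wrist_force: [0.1, -0.1, -1.4]
opening: 0.0458
```

```bash
python3 -c "
from h import *
go(.577,-.017,.136,-23.4)"
```

```text
shift [0.1362 0.0044 0.3353]  turn [0.01 2.57 0.02] turn [ 3.000e-02 -2.743e+01 -2.000e-02] | yaw -8.0 q6 0.87 t 36.6
```

Emit:
step_arm --pt "0.008 0 0.02 0 0.3 0 0" --pt "0.02 0 0.05 0 0.7 0 0" --pt "0.033 0 0.082 0 1.1 0 0" --pt "0.046 0 0.114 0 1.5 0 0" --pt "0.059 0 0.146 0 2 0 0" --pt "0.072 0 0.178 0 2.5 0 0" --pt "0.085 0 0.21 0 2.57 0 0" --pt "0.098 0 0.242 0 2.57 0 0" --pt "0.111 0 0.274 0 2.57 0 0" --pt "0.124 0 0.306 0 2.57 0 0" --pt "0.133 0 0.328 0 2.57 0 0" --pt "0.136 0 0.335 0 2.57 0 0" --pt "0.136 0 0.335 0 2.57 0 0" --pt "0.136 0 0.335 0 2.57 0 0" --pt "0.136 0.02 0.335 0 2.57 0 0" --pt "0.136 0.04 0.335 0 2.57 0 0" --pt "0.136 0.046 0.335 0 2.57 0 0" --pt "0.136 0.047 0.335 0 2.57 0 0" --pt "0.136 0.047 0.335 0 2.57 0 0" --pt "0.136 0.047 0.335 0 2.57 0 0"

```text
t: 38.32
ee_pos: [0.5765, -0.0174, 0.0936]
tcp_rot: [-1.547, 0.321, -0.322]
wrist_force: [0.9, 0.6, -2.1]
opening: 0.0452
```

Emit:
step_arm --pt "0 0.001 0 0 0 0 0" --pt "0 0.002 0 0 0 0 0" --pt "0 0.003 0 0 0 0 0" --pt "0 0.003 0 0 0 0 0"

```text
t: 38.65
ee_pos: [0.5766, -0.0166, 0.0903]
tcp_rot: [-1.547, 0.32, -0.321]
wrist_force: [-0.5, 0.5, 0.3]
opening: 0.0457
```

Touching (load went from -2 to about 0 N). Press slightly, then release.

Emit:
step_arm --pt "0 0.0007 0 0 0 0 0" --pt "0 0.0007 0 0 0 0 0" --pt "0 0.0 0 0 0 0 0.8" --pt "0 0 0 0 0 0 1" --pt "0 0 0 0 0 0 1" --pt "0 0 0 0 0 0 1" --pt "0 0 0 0 0 0 1" --pt "0 0 0 0 0 0 1" --pt "0 -0.02 0 0 0 0 1" --pt "0 -0.055 0 0 0 0 1" --pt "0 -0.09 0 0 0 0 1" --pt "0 -0.12 0 0 0 0 1" --pt "0 -0.13 0 0 0 0 1" --pt "0 -0.13 0 0 0 0 1" --pt "0 -0.13 0 0 0 0 1"

```text
t: 39.9
ee_pos: [0.5761, -0.0166, 0.2195]
tcp_rot: [-1.547, 0.32, -0.321]
wrist_force: [0.2, 0.2, 0.5]
opening: 0.0854
```

```bash
python3 -c "
from h import *
go(.497,-.338,.22,-8)"
```

```text
shift [ 0.0551 -0.0005 -0.3264]  turn [-0.   -2.57  0.  ] turn [-1.000e-02  2.743e+01 -0.000e+00] | yaw -23.4 q6 1.82 t 39.9
```

Emit:
step_arm --pt "0.003 0 -0.02 0 -0.3 0 1" --pt "0.009 0 -0.055 0 -0.7 0 1" --pt "0.016 0 -0.093 0 -1.2 0 1" --pt "0.022 0 -0.13 0 -1.6 0 1" --pt "0.028 0 -0.167 0 -2 0 1" --pt "0.034 0 -0.204 0 -2.57 0 1" --pt "0.041 0 -0.24 0 -2.57 0 1" --pt "0.047 0 -0.275 0 -2.57 0 1" --pt "0.052 0 -0.305 0 -2.57 0 1" --pt "0.055 0 -0.3264 0 -2.57 0 1" --pt "0.055 0 -0.3264 0 -2.57 0 1" --pt "0.055 0 -0.3264 0 -2.57 0 1" --pt "0.055 0 -0.3264 0 -2.57 0 1"

```text
t: 40.98
ee_pos: [0.4961, -0.3368, 0.2178]
tcp_rot: [-1.565, 0.112, -0.107]
wrist_force: [0.9, 0.1, 0.7]
opening: 0.0854
```

```bash
python3 -c "
from h import *
go(.497,-.338,.070,-8)"
```

```text
shift [ 0.0015  0.1478 -0.0014]  turn [-0.02  0.   -0.03] turn [ -0.04 -30.     0.04] | yaw -8.0 q6 0.99 t 41.0
```

Emit:
step_arm --pt "0.001 0.025 -0.001 0 0 0 1" --pt "0.001 0.055 -0.001 0 0 0 1" --pt "0.001 0.085 -0.001 0 0 0 1" --pt "0.001 0.115 -0.001 0 0 0 1" --pt "0.001 0.14 -0.001 0 0 0 1" --pt "0.001 0.148 -0.001 0 0 0 1" --pt "0.001 0.148 -0.001 0 0 0 1" --pt "0.001 0.148 -0.001 0 0 0 0.6" --pt "0.001 0.148 -0.001 0 0 0 0.3" --pt "0.001 0.148 -0.001 0 0 0 0" --pt "0.001 0.148 -0.001 0 0 0 0" --pt "0.001 0.148 -0.001 0 0 0 0" --pt "0.001 0.148 -0.001 0 0 0 0" --pt "0.001 0.148 -0.001 0 0 0 0" --pt "0.001 0.135 -0.001 0 0 0 0" --pt "0.001 0.11 -0.001 0 0 0 0" --pt "0.001 0.09 -0.001 0 0 0 0" --pt "0.001 0.088 -0.001 0 0 0 0" --pt "0.001 0.088 -0.001 0 0 0 0"

```text
t: 42.57
ee_pos: [0.4988, -0.34, 0.1333]
tcp_rot: [-1.57, 0.107, -0.112]
wrist_force: [0.9, 0.2, -2.9]
opening: 0.0583
```

```bash
python3 -c "
from h import *
go(.640,-.1005,.13,-8)"
```

```text
shift [0.1065 0.0031 0.2568]  turn [ 0.02 -0.    0.03] turn [-0.05 30.    0.03] | yaw -8.0 q6 0.99 t 42.6
```

Emit:
step_arm --pt "0.008 0 0.02 0 0 0 0" --pt "0.02 0 0.05 0 0 0 0" --pt "0.033 0 0.08 0 0 0 0" --pt "0.046 0 0.11 0 0 0 0" --pt "0.059 0 0.14 0 0 0 0" --pt "0.071 0 0.17 0 0 0 0" --pt "0.083 0 0.2 0 0 0 0" --pt "0.094 0 0.228 0 0 0 0" --pt "0.103 0 0.248 0 0 0 0" --pt "0.1065 0 0.257 0 0 0 0" --pt "0.1065 0 0.257 0 0 0 0" --pt "0.1065 0 0.257 0 0 0 0" --pt "0.1065 0.02 0.257 0 0 0 0" --pt "0.1065 0.04 0.257 0 0 0 0" --pt "0.1065 0.052 0.257 0 0 0 0" --pt "0.1065 0.054 0.257 0 0 0 0" --pt "0.1065 0.054 0.257 0 0 0 0" --pt "0.1065 0.054 0.257 0 0 0 0"

```text
t: 44.07
ee_pos: [0.639, -0.1003, 0.0781]
tcp_rot: [-1.568, 0.11, -0.111]
wrist_force: [0.9, 0.2, -3.0]
opening: 0.0585
```

Emit:
step_arm --pt "0 0.001 0 0 0 0 0" --pt "0 0.002 0 0 0 0 0" --pt "0 0.003 0 0 0 0 0" --pt "0 0.003 0 0 0 0 0"

```text
t: 44.4
ee_pos: [0.6394, -0.0995, 0.0756]
tcp_rot: [-1.568, 0.109, -0.11]
wrist_force: [-0.2, -0.5, 2.2]
opening: 0.0582
```

Contact. Release and lift clear.

Emit:
step_arm --pt "0 0 0 0 0 0 0" --pt "0 0 0 0 0 0 0.8" --pt "0 0 0 0 0 0 1" --pt "0 0 0 0 0 0 1" --pt "0 0 0 0 0 0 1" --pt "0 0 0 0 0 0 1" --pt "0 0 0 0 0 0 1" --pt "0 -0.02 0 0 0 0 1" --pt "0 -0.055 0 0 0 0 1" --pt "0 -0.09 0 0 0 0 1" --pt "0 -0.125 0 0 0 0 1" --pt "0 -0.16 0 0 0 0 1" --pt "0 -0.16 -0.04 0 0 0 1" --pt "0 -0.16 -0.08 0 0 0 1" --pt "0 -0.16 -0.12 0 0 0 1" --pt "0 -0.16 -0.16 0 0 0 1" --pt "0 -0.16 -0.2 0 0 0 1" --pt "-0.02 -0.16 -0.23 0 0 0 1" --pt "-0.02 -0.16 -0.23 0 0 0 1" --pt "-0.02 -0.16 -0.23 0 0 0 1"

```text
t: 46.07
ee_pos: [0.5859, -0.3262, 0.2345]
tcp_rot: [-1.567, 0.113, -0.112]
wrist_force: [0.7, 0.7, -0.3]
opening: 0.0857
```

```bash
python3 -c "
from h import *
c=cam('top','t9.png')
o=cv2.imread('pics/top0.png')
f=lambda i,a,b,e,g,s:cv2.resize(i[a:b,e:g],s,interpolation=cv2.INTER_CUBIC)
n=c['color']
cv2.imwrite('pics/m9.png',np.hstack([f(o,150,290,265,405,(400,400)),f(n,150,290,265,405,(400,400))]))
# shift of each top between start and now
for k,(a,b,e,g) in dict(can=(180,200,288,308),jar=(190,225,360,395),gauge=(225,262,315,352),wrench=(140,215,175,205),brush=(145,190,455,498)).items():
    r=cv2.matchTemplate(n[a-8:b+8,e-8:g+8],o[a:b,e:g],cv2.TM_CCOEFF_NORMED);m=cv2.minMaxLoc(r);print(k,m[1],np.subtract(m[3],8))
print(robot.state()['wrist_force'])
"
```

```text
can 0.9627465605735779 [1 1]
jar 0.9732908606529236 [-1 -1]
gauge 0.882750928401947 [0 0]
wrench 0.9978895783424377 [0 0]
brush 0.9978278279304504 [0 0]
[-0.03166533  0.50552269 -0.13065569]
```

View pics/m9.png

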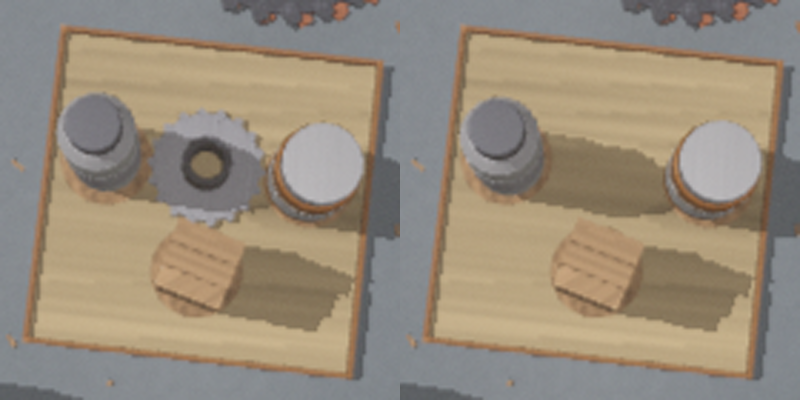

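All three are back to within about 1 px (roughly 2 mm) of where they stood, and the wrench and brush have not moved. Handing in.

```bash
python3 -c "
from h import *
print(robot.job_done())"
```

```text
the job is handed in; nothing more can be done
None
```

I moved the jar, gauge and can to the mat, seated the blade on the fixture pin, and then stood the can, gauge and jar back on their cork spots. I handed the job in at about 46 s of the 144 s limit; it reports no verdict.

- **On the mat:** a scene picture before I touched the blade showed all three upright on the mat.
- **Blade:** a wrist-camera picture taken after release showed it flat on the base, with the pin near the middle of its bore. At release the measured height was within about 1 mm of seated. I did not look at it again after that, and the gripper did not go back to the fixture.
- **Tray:** comparing top-camera pictures from the start and the end, the can and jar are about 1–1.5 pixels off (about 2–3 mm) and the gauge shows no shift. The gauge's match score was the lowest (0.88).
- **Bystanders:** the wrench and brush showed no shift.
- **End state:** the gripper was open and well clear of everything.

No check failed or disagreed. On some placings the held thing touched down 2–3 mm higher than I had calculated, from small slips in the grip. I backed off a little before releasing where it was pressing hard (peak 14 N at the wrist).

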